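Fetch the hand stamp from behind the ink bottles

ROBOT

A 7-joint arm with a two-finger parallel gripper is mounted at the origin on the work surface. World frame = base frame: x ahead of the robot, y to its left, z up, the work surface at z = 0. Lengths are in m, angles in degrees, forces in N, time in s.
With the tool pointing down it reaches from about 0.425 to 0.875 m from the base axis. Payload 4.7 kg.
Tool frame: the origin (TCP) lies on the mounting face of the last link; the fingertips stand 182 mm ahead of it and the grasp point (between the pads) lies 164 mm ahead of it; z points along the fingers, y is the line along which they close (so a half turn about z gives the same grasp; the last joint's range is limited). The gripper opens to 87 mm and grips with 3 to 60 N. Pads are 19 mm wide; open, the fingers measure 117 mm over their backs; the gripper's body (75 mm by 190 mm) begins 51 mm behind the grasp point.
Start: joints at [65.609, 18.392, -4.016, 83.108, 1.295, 78.541, -3.26], TCP at [0.277, -0.588, 0.405] pointing down, gripper open.
Joint ranges: [-163.93, 163.93], [-17.29, 119.83], [-79.2, 71.16], [3.27, 140.29], [-89.18, 269.18], [5.43, 117.66], [-154.24, 154.24]. Speed limits (degrees/s): [147.25, 147.25, 180, 180, 180, 180, 180].

INTERFACE

Orientations are given as [roll, pitch, yaw] about the fixed x, y, z axes, in that order (R = Rz(yaw) Ry(pitch) Rx(roll)).
In Python, from cell import env gives the robot as it stands.
- The arm moves only by the tool servo_tool, never from a script. Its argument "plan" is a list of rows, each an object with "xyz": the shift along the tool's x, y, z in cm, a list of three; "twist": the turn, a rotation vector about the tool's x, y, z in degrees, a list of three; "jaw": the closure, from 0 (fully open) to 1 (shut). In form: [{"xyz": [x, y, z], "twist": [wx, wy, wz], "jaw": jaw}, ...]. A call has 1 to 10 rows; each row is the pose to reach, as a shift and turn from the pose commanded when the call began, along the tool's axes at that moment; what a row does not reach only later rows make up. A row lasts 1/12 s, in which the tool goes at most 41.7 mm and 7.16 degrees, less where a joint would pass 70% of its speed; a pose out of reach is approached as far as the arm can. A call with a gripper value outside its range is refused whole. The fingers move at their own pace and stop on an object; "newtons" is the grip in N (left out, the last holds). Time passes only in rows, so rows that repeat a pose let the fingers close. It gives the time, the measured TCP pose, the force, the opening and the grip force at its end, in the units of the state.
- env.get_obs(): the state, without advancing time (a new reading comes with each control period).
- env.read_camera(name): name is "scene" or "top" or "wrist"; returns a dict with "img" (400x640x3 uint8, red, green, blue), "camera_matrix" (3x3 intrinsics, pixels), "R" (3x3) and "t" (3): a world point X has camera coordinates R X + t. Camera axes: x right, y down, z forward; pixel columns grow to the right and rows downward; lengths in m; the calibration is good to about 2 mm. A picture is of the moment at which its call begins. There is no depth.
- env.sign_off(): hands the job in; it is judged then, once.
The state is a dict: "time_s": time; "qpos": joint angles; "joint_velocities": joint speeds; "effort": joint torques, N m; "tool_pos": TCP position; "tool_rot": TCP orientation; "force": force on the tool from outside, world axes, zero at the start; "wrist_torque": the same for the moment, N m; "grip_width": finger opening in m; "grasp_force": force on a finger pad.
Only numpy, scipy, OpenCV 4.12 (cv2) and the standard library are available. Lean on these libraries where they do the work, as an engineer would, in place of code of your own. Each camera call takes 0.05 s, during which the arm holds its last target. There are 200 camera calls.

TASK

The hand stamp in the wooden desk tray is hemmed in by three ink bottles: first stand all three bottles upright in the grey holding tray, leaving the stamp where it is until they are all there. Then take the stamp and stand it face down in the middle of the open violet ink pad, and only after that put every bottle back, upright and centred on the coaster of its own colour. Never lay a bottle or the stamp over, leave the white mug where it stands, and leave the stamp standing on the ink pad.

Things in the scene. Friction and masses are not known exactly. Their poses are not given: they have to be found in the camera images.
- red_bottle_mid (a point): red ink refill bottle, loose, plain round and upright, 125 mm tall, about 0.16 kg; this point is its centre, on its axis, 62.5 mm above its underside, z up. Body 41 mm in diameter up to 78 mm above the underside; red screw cap 36 mm in diameter from 85 to 125 mm, good to grip. It starts on the red coaster in the wooden desk tray; neighbouring bottles stand about 85 mm apart, axis to axis, and 70 mm from the stamp's axis.
- blue_bottle_mid (a point): blue ink refill bottle, loose, plain round and upright, 125 mm tall, about 0.16 kg; this point is its centre, on its axis, 62.5 mm above its underside, z up. Body 41 mm in diameter up to 78 mm above the underside; blue screw cap 36 mm in diameter from 85 to 125 mm, good to grip. It starts on the blue coaster in the wooden desk tray; neighbouring bottles stand about 85 mm apart, axis to axis, and 70 mm from the stamp's axis.
- green_bottle_mid (a point): green ink refill bottle, loose, plain round and upright, 125 mm tall, about 0.16 kg; this point is its centre, on its axis, 62.5 mm above its underside, z up. Body 41 mm in diameter up to 78 mm above the underside; green screw cap 36 mm in diameter from 85 to 125 mm, good to grip. It starts on the green coaster in the wooden desk tray; neighbouring bottles stand about 85 mm apart, axis to axis, and 70 mm from the stamp's axis.
- red_coaster: red round coaster, 60 mm in diameter, 4 mm thick, fixed in the wooden desk tray (180 x 210 mm, rim 12 mm high); origin at the centre of its underside, 6 mm above the table (its top is 10 mm above the table), z up.
- blue_coaster: blue round coaster, 60 mm in diameter, 4 mm thick, fixed in the wooden desk tray (180 x 210 mm, rim 12 mm high); origin at the centre of its underside, 6 mm above the table (its top is 10 mm above the table), z up.
- green_coaster: green round coaster, 60 mm in diameter, 4 mm thick, fixed in the wooden desk tray (180 x 210 mm, rim 12 mm high); origin at the centre of its underside, 6 mm above the table (its top is 10 mm above the table), z up.
- stamp_mid (a point): hand stamp with a yellow knob, brass neck and black foot, loose, 64 mm tall, about 0.1 kg, standing face down on the floor of the desk tray (6 mm above the table), hemmed in by the three bottles; this point is its centre, on its axis, 32 mm above its underside, z up. Round foot 42 mm in diameter and 16 mm high, neck 20 mm, round knob 32 mm in diameter from 36 to 64 mm above the underside (grip there).
- ink_pad: open ink pad: fixed flat black box 130 x 100 mm (its x and y), 12 mm high, with a flat violet inked area 110 x 80 mm on top; origin at the centre of its underside on the table; its top is 12 mm above the table.
- holding_tray: empty grey tray, fixed, 220 mm along its x by 130 mm along its y, rim 14 mm high and 5 mm thick, floor 5 mm thick; origin at the centre of its underside on the table. Three bottles fit in a row along its x.
- mug: white mug with a handle, a bystander, 80 mm across, 92 mm tall, origin at the centre of its underside. Not to be disturbed.
Things that resemble listed ones, but are neither listed nor needed, are in the scene too. Leave any pink look-alike of the ink_pad alone. Leave any pink look-alike of the part that bears stamp_mid alone.

How it is judged (in metres and radians):
On the way, in this order (a step that is already met when the one before it is completed fails the run):
1. all three bottles stand released in the holding tray, the stamp still in its place (x of red_bottle_mid in the frame of holding_tray between -0.092 and 0.092 m and y of red_bottle_mid in the frame of holding_tray between -0.047 and 0.047 m and z of red_bottle_mid in the frame of holding_tray between 0.06 and 0.0735 m and angle between each of red_bottle_mid, blue_bottle_mid, green_bottle_mid's own z axis and vertical below 0.1 rad and x of blue_bottle_mid in the frame of holding_tray between -0.092 and 0.092 m and y of blue_bottle_mid in the frame of holding_tray between -0.047 and 0.047 m and z of blue_bottle_mid in the frame of holding_tray between 0.06 and 0.0735 m and x of green_bottle_mid in the frame of holding_tray between -0.092 and 0.092 m and y of green_bottle_mid in the frame of holding_tray between -0.047 and 0.047 m and z of green_bottle_mid in the frame of holding_tray between 0.06 and 0.0735 m and linear speed of each of red_bottle, blue_bottle, green_bottle below 0.03 m/s and contact force between the fingers and red_bottle below 0.2 N and contact force between the fingers and blue_bottle below 0.2 N and contact force between the fingers and green_bottle below 0.2 N and distance of stamp_mid from where it was at the start of the episode below 0.025 m), for 0.2 s.
2. the stamp stands released in the middle of the ink pad while the bottles are still in the holding tray (horizontal distance between stamp_mid and ink_pad below 0.015 m and z of stamp_mid in the frame of ink_pad between 0.039 and 0.049 m and angle between each of stamp_mid, red_bottle_mid, blue_bottle_mid, green_bottle_mid's own z axis and vertical below 0.1 rad and linear speed of stamp below 0.03 m/s and contact force between the fingers and stamp below 0.2 N and x of red_bottle_mid in the frame of holding_tray between -0.092 and 0.092 m and y of red_bottle_mid in the frame of holding_tray between -0.047 and 0.047 m and z of red_bottle_mid in the frame of holding_tray between 0.06 and 0.0735 m and x of blue_bottle_mid in the frame of holding_tray between -0.092 and 0.092 m and y of blue_bottle_mid in the frame of holding_tray between -0.047 and 0.047 m and z of blue_bottle_mid in the frame of holding_tray between 0.06 and 0.0735 m and x of green_bottle_mid in the frame of holding_tray between -0.092 and 0.092 m and y of green_bottle_mid in the frame of holding_tray between -0.047 and 0.047 m and z of green_bottle_mid in the frame of holding_tray between 0.06 and 0.0735 m), for 0.2 s.
At the end, for the whole second after the job is handed in: Each bottle stands upright (within 0.1 rad) on the coaster of its own colour, its axis within 12 mm of the coaster's centre; the stamp stands upright on the ink pad, its axis within 15 mm of the pad's centre; all are released and at rest (horizontal distance between red_bottle_mid and red_coaster below 0.012 m and z of red_bottle_mid in the frame of red_coaster between 0.0615 and 0.0715 m and angle between each of red_bottle_mid, blue_bottle_mid, green_bottle_mid, stamp_mid's own z axis and vertical below 0.1 rad and horizontal distance between blue_bottle_mid and blue_coaster below 0.012 m and z of blue_bottle_mid in the frame of blue_coaster between 0.0615 and 0.0715 m and horizontal distance between green_bottle_mid and green_coaster below 0.012 m and z of green_bottle_mid in the frame of green_coaster between 0.0615 and 0.0715 m and horizontal distance between stamp_mid and ink_pad below 0.015 m and z of stamp_mid in the frame of ink_pad between 0.039 and 0.049 m and linear speed of each of red_bottle, blue_bottle, green_bottle, stamp below 0.03 m/s and contact force between the fingers and red_bottle below 0.2 N and contact force between the fingers and blue_bottle below 0.2 N and contact force between the fingers and green_bottle below 0.2 N and contact force between the fingers and stamp below 0.2 N); the robot touches nothing.
It fails at once if a bottle or the stamp is laid over (tilted more than 1 rad) (angle between any of red_bottle_mid, blue_bottle_mid, green_bottle_mid, stamp_mid's own z axis and vertical above 1 rad).
It fails at once if the white mug is moved by more than 30 mm (distance of mug from where it was at the start of the episode above 0.03 m).
It also fails if it takes over 144 s, if anything falls off the work surface, if the arm or the gripper's body presses on something with over 40 N, if the wrist force passes 120 N, or if a joint passes its speed limit or range.

## Working session

There is one attempt and no reset: what is moved stays moved. The work goes in short steps, Python scripts to look and compute and a tool call to move; the robot and the scene stay as the last step left them, time stands still between calls to the robot, and variables do not carry over. Pictures are saved under pics/ and viewed, at most 14 in all, crops included, and the job is handed in when it is done.

Besides the shell and the picture viewer there is one more tool, called by a JSON object that holds its "method" and its "body". servo_tool: Moves the arm, as the interface text tells. Its arguments: {"type":"object","properties":{"plan":{"type":"array","items":{"type":"object","properties":{"xyz":{"type":"array","items":{"type":"number"}},"twist":{"type":"array","items":{"type":"number"}},"jaw":{"type":"number"}}}},"newtons":{"type":"number"}},"required":["plan"]}

```bash
mkdir -p pics; python3 - <<'E'
from cell import env
import cv2
o=env.get_obs();print(o)
for n in("scene","top"):
    r=env.read_camera(n);cv2.imwrite(f"pics/{n}0.png",r["img"][:,:,::-1]);print(n,r["camera_matrix"],r["R"],r["t"])
E
```

```text
{'time_s': 0.0, 'qpos': array([65.609576  , 18.43848721, -4.01364167, 83.17542011,  1.29684924,
       78.54022917, -3.25927695]), 'joint_velocities': array([ 0.00288356,  0.01585469,  0.12884464, -0.07458941, -0.06517149,
        0.0929094 , -0.09821523]), 'effort': array([-1.85166323e-04, -4.91286385e+01, -4.03821990e-01, -3.12527955e+01,
       -6.38072868e-02,  4.36350110e-02,  1.73114868e-04]), 'tool_pos': array([ 0.27659864, -0.58798215,  0.40366288]), 'tool_rot': array([-1.79891201e+02,  8.17179319e-03,  2.51994917e+01]), 'force': array([ 0.27524916,  0.10105012, -0.56326291]), 'wrist_torque': array([-0.02173701,  0.02093093, -0.00295827]), 'grasp_force': 0.0, 'grip_width': 0.0871347788910772}
scene [[396.06154017   0.         322.00873114]
 [  0.         396.06154017 203.31208031]
 [  0.           0.           1.        ]] [[-0.82619168  0.56328236 -0.01096799]
 [ 0.46652887  0.67310562 -0.57382893]
 [-0.31584509 -0.47920957 -0.81890174]] [ 0.43357627 -0.21543073  1.25000761]
top [[433.82880354   0.         320.23926306]
 [  0.         433.82880354 190.97766824]
 [  0.           0.           1.        ]] [[ 0.01232107 -0.9999059  -0.00603117]
 [-0.99498112 -0.01166095 -0.09938104]
 [ 0.09930136  0.00722538 -0.99503117]] [-0.02081888  0.54381653  1.0293455 ]
```

View pics/top0.png

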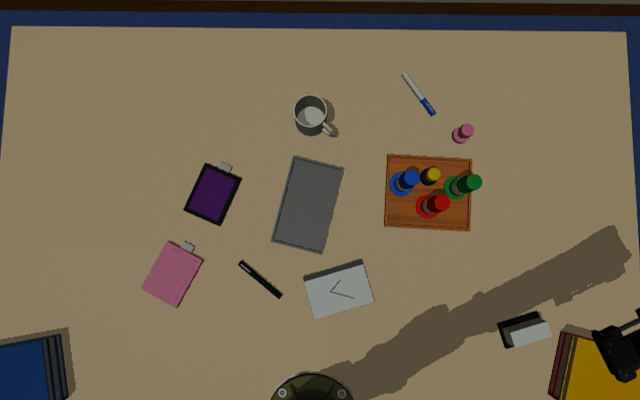

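View pics/scene0.png

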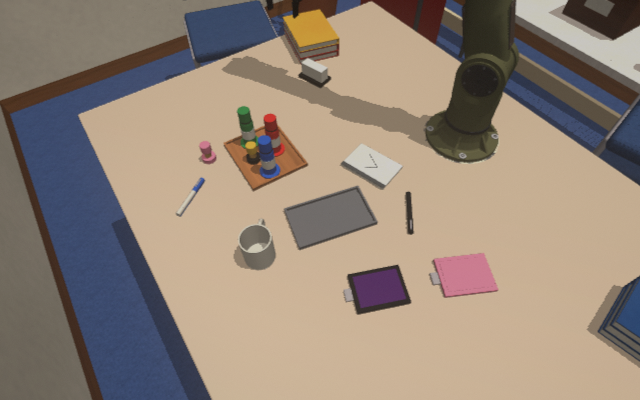

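```bash
cat > h.py <<'E'
from cell import env
import cv2, numpy as np
def ray(r,uv,z):
    K,R,t=r["camera_matrix"],np.array(r["R"]),np.array(r["t"])
    d=R.T@np.linalg.inv(K)@np.array([uv[0],uv[1],1.]); c=-R.T@t
    return c+d*(z-c[2])/d[2]
def proj(r,X):
    p=r["camera_matrix"]@(np.array(r["R"])@np.array(X,float)+r["t"]); return p[:2]/p[2]
def big(img): return cv2.resize(img[:,:,::-1],None,fx=1,fy=1)
def blob(m):
    n,l,s,c=cv2.connectedComponentsWithStats(m.astype(np.uint8)); k=1+np.argmax(s[1:,4]); return l==k
def mask(r,lo,hi,box=None):
    h=cv2.cvtColor(r["img"],cv2.COLOR_RGB2HSV); m=cv2.inRange(h,lo,hi)>0
    if box: z=np.zeros_like(m); z[box[1]:box[3],box[0]:box[2]]=1; m&=z
    return m
E
python3 - <<'E'
from h import *
r=env.read_camera("top")
im=r["img"]; 
c=cv2.resize(im[145:240,370:495],None,fx=6,fy=6,interpolation=cv2.INTER_CUBIC)
cv2.imwrite("pics/crop.png",c[:,:,::-1])
for n,lo,hi,box,z in(("pad",(120,80,20),(160,255,255),(170,150,260,240),.012),("tray",(0,0,50),(179,40,130),(265,150,350,260),.014)):
    m=blob(mask(r,lo,hi,box)); p=np.argwhere(m)[:,::-1].astype(np.float32)
    b=cv2.boxPoints(cv2.minAreaRect(p)); w=np.array([ray(r,q,z)[:2] for q in b]); 
    print(n,m.sum(),b.round(1).tolist(),w.mean(0),[np.linalg.norm(w[i]-w[i-1]).round(4) for i in range(4)],[np.degrees(np.arctan2(*(w[i]-w[i-1])[::-1])).round(1) for i in range(4)])
E
```

```text
pad 1519 [[186.5, 207.89999389648438], [205.6999969482422, 165.6999969482422], [236.10000610351562, 179.5], [216.89999389648438, 221.6999969482422]] [0.53594988 0.25503962] [np.float64(0.083), np.float64(0.1141), np.float64(0.0838), np.float64(0.1137)] [np.float64(66.6), np.float64(-22.3), np.float64(-113.7), np.float64(157.3)]
tray 4588 [[270.29998779296875, 240.89999389648438], [292.20001220703125, 154.8000030517578], [343.5, 167.89999389648438], [321.5, 254.0]] [0.51290124 0.01816088] [np.float64(0.1288), np.float64(0.219), np.float64(0.1314), np.float64(0.2182)] [np.float64(76.5), np.float64(-13.1), np.float64(-103.8), np.float64(166.2)]
```

View pics/crop.png

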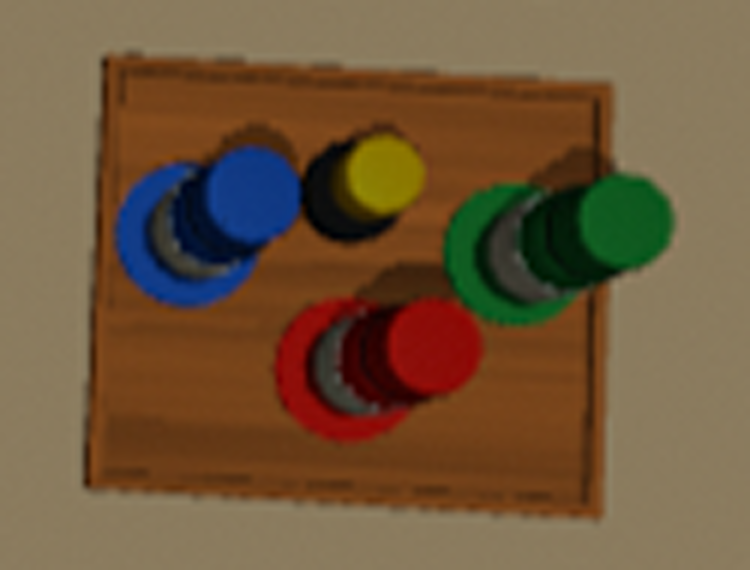

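The crop shows the cap tops at (crop px) blue (255,194), green (626,221), red (435,346), and the stamp knob at (385,174). The coasters are at blue (187,234), green (515,254), red (345,370).

```bash
python3 - <<'E'
from h import *
r=env.read_camera("top")
f=lambda x,y:((x+.5)/6-.5+370,(y+.5)/6-.5+145)
P={}
for n,x,y,z in(("blue",255,194,.135),("green",626,221,.135),("red",435,346,.135),("stamp",385,174,.07),("cb",187,234,.01),("cg",515,254,.01),("cr",345,370,.01)):
    P[n]=ray(r,f(x,y),z)[:2]; print(n,P[n].round(4),np.linalg.norm(P[n]).round(3))
d=lambda a,b:np.linalg.norm(P[a]-P[b]).round(4)
print(d("blue","red"),d("red","green"),d("blue","green"),[d(k,"stamp") for k in("blue","red","green")])
c=np.array([.513,.018]);a=np.radians(76.5)
for s in(-.06,0,.06):print(c+s*np.array([np.cos(a),np.sin(a)]))
m=ray(r,(312,110),.092);print("mug",m,env.get_obs()["tool_pos"])
E
```

```text
blue [ 0.5665 -0.2157] 0.606
green [ 0.5582 -0.3506] 0.659
red [ 0.5117 -0.2804] 0.584
stamp [ 0.5838 -0.2798] 0.647
cb [ 0.5665 -0.2133] 0.605
cg [ 0.5597 -0.3482] 0.659
cr [ 0.511  -0.2777] 0.582
0.0848 0.0841 0.1351 [np.float64(0.0664), np.float64(0.0721), np.float64(0.0752)]
[ 0.49899328 -0.0403422 ]
[0.513 0.018]
[0.52700672 0.0763422 ]
mug [0.72677076 0.00676376 0.092     ] [ 0.2766512  -0.58806727  0.40406966]
```

```bash
cat > go.py <<'E'
import sys,numpy as np
from cell import env
from scipy.spatial.transform import Rotation as Ro
o=env.get_obs(); R=Ro.from_euler("xyz",o["tool_rot"],degrees=True).as_matrix(); p=o["tool_pos"].copy()
for a in sys.argv[1:]:   # grasp point targets x,y,z (z of grasp); each relative to current pose
    g=np.array(list(map(float,a.split(",")))); t=g+[0,0,.164]
    print(a,(100*R.T@(t-p)).round(2))
E
python3 go.py .5665,-.2145,.24 .5665,-.2145,.115
```

```text
.5665,-.2145,.24 [ 4.213e+01 -2.146e+01  3.000e-02]
.5665,-.2145,.115 [ 42.13 -21.45  12.53]
```

{"method": "servo_tool", "body": {"plan": [{"xyz": [42.1,-21.5,0],"twist": [0,0,0],"jaw": 0},{"xyz": [42.1,-21.5,0],"twist": [0,0,0],"jaw": 0},{"xyz": [42.1,-21.5,0],"twist": [0,0,0],"jaw": 0},{"xyz": [42.1,-21.5,0],"twist": [0,0,0],"jaw": 0},{"xyz": [42.1,-21.5,0],"twist": [0,0,0],"jaw": 0},{"xyz": [42.1,-21.5,0],"twist": [0,0,0],"jaw": 0},{"xyz": [42.1,-21.5,0],"twist": [0,0,0],"jaw": 0},{"xyz": [42.1,-21.5,0],"twist": [0,0,0],"jaw": 0},{"xyz": [42.1,-21.5,0],"twist": [0,0,0],"jaw": 0},{"xyz": [42.1,-21.5,0],"twist": [0,0,0],"jaw": 0}], "newtons": 20}}

```text
time_s: 1.03
tool_pos: [0.5326, -0.2569, 0.4048]
tool_rot: [180.0, 0.0, 25.2]
force: [0.8, -0.5, -0.0]
grip_width: 0.087
grasp_force: 0.0
```

```bash
python3 go.py .5665,-.2145,.24 .5665,-.2145,.115
```

```text
.5665,-.2145,.24 [ 4.88 -2.39  0.08]
.5665,-.2145,.115 [ 4.88 -2.4  12.58]
```

{"method": "servo_tool", "body": {"plan": [{"xyz": [4.9,-2.4,0],"twist": [0,0,0],"jaw": 0},{"xyz": [4.9,-2.4,0],"twist": [0,0,0],"jaw": 0},{"xyz": [4.9,-2.4,0],"twist": [0,0,0],"jaw": 0},{"xyz": [4.9,-2.4,0],"twist": [0,0,0],"jaw": 0}]}}

```text
time_s: 1.37
tool_pos: [0.5661, -0.2155, 0.4044]
tool_rot: [-180.0, 0.1, 25.3]
force: [-0.3, -0.4, 0.7]
grip_width: 0.0869
grasp_force: 0.0
```

```bash
python3 go.py .5665,-.2145,.24 .5665,-.2145,.115; python3 - <<'E'
from h import *
r=env.read_camera("wrist")
b=cv2.cvtColor(r["img"],cv2.COLOR_RGB2BGR)
for p in([.5665,-.2145,.135],[.5665,-.2145,.01],[.511,-.279,.135],[.559,-.3494,.135],[.5838,-.2798,.07]):
    q=proj(r,p);print(q.round(1));cv2.drawMarker(b,tuple(int(v) for v in q),(255,255,255),0,12)
cv2.imwrite("pics/w1.png",b)
E
```

```text
.5665,-.2145,.24 [ 0.08 -0.08  0.04]
.5665,-.2145,.115 [ 0.09 -0.07 12.54]
[318.6 206.3]
[318.5 180.8]
[352.3 279.2]
[436.  267.6]
[374.6 200.8]
```

View pics/w1.png

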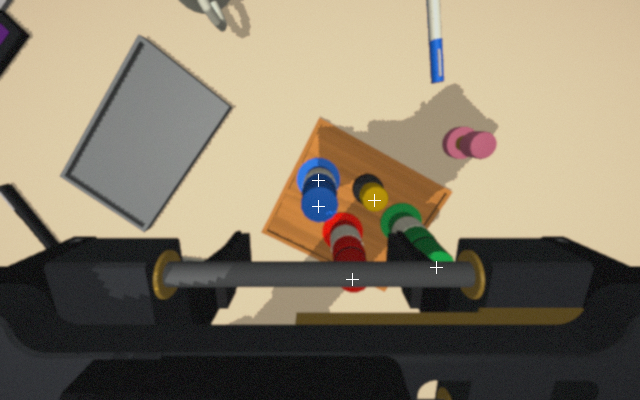

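The wrist view confirms the blue cap at about (319,204) and the coaster at (318,179), matching the projections within about 2 px.

{"method": "servo_tool", "body": {"plan": [{"xyz": [0,0,4],"twist": [0,0,0],"jaw": 0},{"xyz": [0,0,8],"twist": [0,0,0],"jaw": 0},{"xyz": [0,0,11],"twist": [0,0,0],"jaw": 0},{"xyz": [0,0,12.5],"twist": [0,0,0],"jaw": 0},{"xyz": [0,0,12.5],"twist": [0,0,0],"jaw": 0},{"xyz": [0,0,12.5],"twist": [0,0,0],"jaw": 0.7},{"xyz": [0,0,12.5],"twist": [0,0,0],"jaw": 0.7},{"xyz": [0,0,12.5],"twist": [0,0,0],"jaw": 0.7},{"xyz": [0,0,12.5],"twist": [0,0,0],"jaw": 0.7},{"xyz": [0,0,12.5],"twist": [0,0,0],"jaw": 0.7}]}}

```text
time_s: 2.25
tool_pos: [0.5663, -0.2164, 0.2812]
tool_rot: [179.9, -0.1, 25.2]
force: [0.6, -0.5, -0.3]
grip_width: 0.0614
grasp_force: 0.0
```

```bash
python3 go.py .5665,-.2145,.165 .513,.018,.165 .571,.004,.165 .571,.004,.112
```

```text
.5665,-.2145,.165 [ 0.1  -0.15 -4.78]
.513,.018,.165 [  5.16 -23.47  -4.82]
.571,.004,.165 [  9.81 -19.73  -4.8 ]
.571,.004,.112 [  9.8  -19.74   0.5 ]
```

{"method": "servo_tool", "body": {"plan": [{"xyz": [0,0,0],"twist": [0,0,0],"jaw": 0.8},{"xyz": [0,0,0],"twist": [0,0,0],"jaw": 0.8},{"xyz": [0,0,0],"twist": [0,0,0],"jaw": 0.8},{"xyz": [0,0,0],"twist": [0,0,0],"jaw": 0.8},{"xyz": [0,0,0],"twist": [0,0,0],"jaw": 0.8},{"xyz": [0,0,0],"twist": [0,0,0],"jaw": 0.8},{"xyz": [0,0,0],"twist": [0,0,0],"jaw": 0.8},{"xyz": [0,0,0],"twist": [0,0,0],"jaw": 0.8},{"xyz": [0,0,-2],"twist": [0,0,0],"jaw": 0.8},{"xyz": [0,0,-5],"twist": [0,0,0],"jaw": 0.8}]}}

```text
time_s: 3.08
tool_pos: [0.5644, -0.2158, 0.3263]
tool_rot: [-179.7, 0.3, 25.2]
force: [0.1, -0.1, -1.4]
grip_width: 0.0358
grasp_force: 20.0
```

```bash
python3 go.py .571,.004,.165 .571,.004,.112
```

```text
.571,.004,.165 [  9.96 -19.61  -0.2 ]
.571,.004,.112 [  9.99 -19.58   5.1 ]
```

{"method": "servo_tool", "body": {"plan": [{"xyz": [1,-2,0],"twist": [0,0,0],"jaw": 0.8},{"xyz": [2.5,-5,0],"twist": [0,0,0],"jaw": 0.8},{"xyz": [4,-8,0],"twist": [0,0,0],"jaw": 0.8},{"xyz": [5.5,-11,0],"twist": [0,0,0],"jaw": 0.8},{"xyz": [7,-14,0],"twist": [0,0,0],"jaw": 0.8},{"xyz": [8.5,-17,0],"twist": [0,0,0],"jaw": 0.8},{"xyz": [9.5,-18.8,0],"twist": [0,0,0],"jaw": 0.8},{"xyz": [10,-19.6,0],"twist": [0,0,0],"jaw": 0.8},{"xyz": [10,-19.6,0],"twist": [0,0,0],"jaw": 0.8},{"xyz": [10,-19.6,1.5],"twist": [0,0,0],"jaw": 0.8}]}}

```text
time_s: 3.92
tool_pos: [0.5742, 0.003, 0.3171]
tool_rot: [179.8, -0.2, 25.2]
force: [0.9, -1.2, -1.0]
grip_width: 0.0357
grasp_force: 20.0
```

```bash
python3 go.py .571,.004,.113
```

```text
.571,.004,.113 [-0.27 -0.24  4.01]
```

{"method": "servo_tool", "body": {"plan": [{"xyz": [-0.1,-0.1,2],"twist": [0,0,0],"jaw": 0.8},{"xyz": [-0.1,-0.1,3.2],"twist": [0,0,0],"jaw": 0.8},{"xyz": [-0.1,-0.1,3.2],"twist": [0,0,0],"jaw": 0.8},{"xyz": [-0.1,-0.1,3.2],"twist": [0,0,0],"jaw": 0.8}]}}

```text
time_s: 4.25
tool_pos: [0.5715, 0.0027, 0.282]
tool_rot: [-180.0, 0.1, 25.1]
force: [-0.1, 0.6, -0.3]
grip_width: 0.0354
grasp_force: 20.0
```

```bash
python3 go.py .571,.004,.113
```

```text
.571,.004,.113 [ 0.02 -0.14  0.5 ]
```

{"method": "servo_tool", "body": {"plan": [{"xyz": [0,0,0.4],"twist": [0,0,0],"jaw": 0.8},{"xyz": [0,0,0.5],"twist": [0,0,0],"jaw": 0.8},{"xyz": [0,0,0.5],"twist": [0,0,0],"jaw": 0},{"xyz": [0,0,0.5],"twist": [0,0,0],"jaw": 0},{"xyz": [0,0,0.5],"twist": [0,0,0],"jaw": 0},{"xyz": [0,0,0.5],"twist": [0,0,0],"jaw": 0},{"xyz": [0,0,0.5],"twist": [0,0,0],"jaw": 0},{"xyz": [0,0,-2],"twist": [0,0,0],"jaw": 0},{"xyz": [0,0,-6],"twist": [0,0,0],"jaw": 0},{"xyz": [0,0,-7.5],"twist": [0,0,0],"jaw": 0}]}}

```text
time_s: 5.08
tool_pos: [0.5726, 0.0047, 0.3623]
tool_rot: [179.9, -0.3, 25.2]
force: [1.6, 0.7, 0.6]
grip_width: 0.0804
grasp_force: 0.0
```

```bash
python3 go.py .511,-.279,.18 .511,-.279,.115
```

```text
.511,-.279,.18 [-17.67  23.04   1.8 ]
.511,-.279,.115 [-17.7   23.02   8.3 ]
```

{"method": "servo_tool", "body": {"plan": [{"xyz": [-17.7,23,0],"twist": [0,0,0],"jaw": 0},{"xyz": [-17.7,23,0],"twist": [0,0,0],"jaw": 0},{"xyz": [-17.7,23,0],"twist": [0,0,0],"jaw": 0},{"xyz": [-17.7,23,0],"twist": [0,0,0],"jaw": 0},{"xyz": [-17.7,23,0],"twist": [0,0,0],"jaw": 0},{"xyz": [-17.7,23,0],"twist": [0,0,0],"jaw": 0},{"xyz": [-17.7,23,0],"twist": [0,0,0],"jaw": 0},{"xyz": [-17.7,23,0],"twist": [0,0,0],"jaw": 0},{"xyz": [-17.7,23,0],"twist": [0,0,0],"jaw": 0},{"xyz": [-17.7,23,0],"twist": [0,0,0],"jaw": 0}]}}

```text
time_s: 5.92
tool_pos: [0.5095, -0.2788, 0.3577]
tool_rot: [-180.0, -0.0, 25.2]
force: [0.9, 0.6, -0.1]
grip_width: 0.0867
grasp_force: 0.0
```

```bash
python3 go.py .511,-.279,.115;python3 - <<'E'
from h import *
for n in("top","wrist"):
    r=env.read_camera(n);b=r["img"][:,:,::-1]
    cv2.imwrite(f"pics/{n}2.png",b)
    m=blob(mask(r,(105,130,30),(125,255,255),(265,150,350,260) if n=="top" else None)); p=np.argwhere(m).mean(0)[::-1]
    print(n,p,ray(r,p,.11))
E
```

```text
.511,-.279,.115 [0.12 0.08 7.87]
top [311.66409266 175.15830116] [0.57130866 0.00486217 0.11      ]
wrist [289.71982963 119.83625177] [ 0.57123313 -0.22245734  0.11      ]
```

View pics/top2.png

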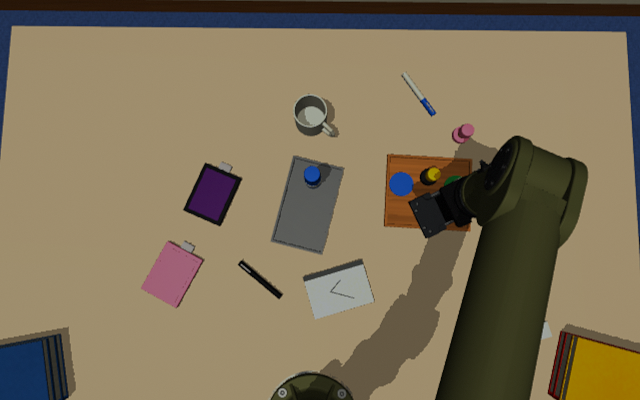

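Blue now stands upright in the grey tray at pixel (312,175), about (0.571, 0.005) m. Red is next.

{"method": "servo_tool", "body": {"plan": [{"xyz": [0.1,0,4],"twist": [0,0,0],"jaw": 0},{"xyz": [0.1,0,7],"twist": [0,0,0],"jaw": 0},{"xyz": [0.1,0,7.7],"twist": [0,0,0],"jaw": 0},{"xyz": [0.1,0,7.7],"twist": [0,0,0],"jaw": 0.8},{"xyz": [0.1,0,7.7],"twist": [0,0,0],"jaw": 0.8},{"xyz": [0.1,0,7.7],"twist": [0,0,0],"jaw": 0.8},{"xyz": [0.1,0,7.7],"twist": [0,0,0],"jaw": 0.8},{"xyz": [0.1,0,7.7],"twist": [0,0,0],"jaw": 0.8},{"xyz": [0.1,0,7.7],"twist": [0,0,0],"jaw": 0.8},{"xyz": [0.1,0,7.7],"twist": [0,0,0],"jaw": 0.8}]}}

```text
time_s: 6.85
tool_pos: [0.5105, -0.2789, 0.2815]
tool_rot: [179.9, -0.0, 25.2]
force: [-0.4, 0.2, 0.8]
grip_width: 0.0485
grasp_force: 0.0
```

{"method": "servo_tool", "body": {"plan": [{"xyz": [0,0,0],"twist": [0,0,0],"jaw": 0.8},{"xyz": [0,0,0],"twist": [0,0,0],"jaw": 0.8},{"xyz": [0,0,0],"twist": [0,0,0],"jaw": 0.8},{"xyz": [0,0,0],"twist": [0,0,0],"jaw": 0.8},{"xyz": [0,0,0],"twist": [0,0,0],"jaw": 0.8},{"xyz": [0,0,0],"twist": [0,0,0],"jaw": 0.8},{"xyz": [0,0,-2],"twist": [0,0,0],"jaw": 0.8},{"xyz": [0,0,-5],"twist": [0,0,0],"jaw": 0.8},{"xyz": [0,0,-5],"twist": [0,0,0],"jaw": 0.8},{"xyz": [0,0,-5],"twist": [0,0,0],"jaw": 0.8}]}}

```text
time_s: 7.68
tool_pos: [0.5107, -0.2788, 0.332]
tool_rot: [179.9, -0.1, 25.2]
force: [-0.9, 0.8, -2.3]
grip_width: 0.0353
grasp_force: 19.9
```

```bash
python3 go.py .513,.018,.165 .513,.018,.113
```

```text
.513,.018,.165 [ 12.84 -26.76   0.26]
.513,.018,.113 [ 12.83 -26.77   5.46]
```

{"method": "servo_tool", "body": {"plan": [{"xyz": [1,-2,0],"twist": [0,0,0],"jaw": 0.8},{"xyz": [2.6,-5.4,0],"twist": [0,0,0],"jaw": 0.8},{"xyz": [4.2,-8.8,0],"twist": [0,0,0],"jaw": 0.8},{"xyz": [5.8,-12.2,0],"twist": [0,0,0],"jaw": 0.8},{"xyz": [7.4,-15.6,0],"twist": [0,0,0],"jaw": 0.8},{"xyz": [9,-19,0],"twist": [0,0,0],"jaw": 0.8},{"xyz": [10.8,-22.5,0],"twist": [0,0,0],"jaw": 0.8},{"xyz": [12.2,-25.4,0],"twist": [0,0,0],"jaw": 0.8},{"xyz": [12.8,-26.7,0],"twist": [0,0,0],"jaw": 0.8},{"xyz": [12.8,-26.7,0],"twist": [0,0,0],"jaw": 0.8}]}}

```text
time_s: 8.52
tool_pos: [0.5113, 0.0225, 0.3292]
tool_rot: [-179.8, 0.1, 25.7]
force: [0.4, -0.5, -2.3]
grip_width: 0.0357
grasp_force: 19.9
```

{"method": "servo_tool", "body": {"plan": [{"xyz": [0,0,2],"twist": [0,0,0],"jaw": 0.8},{"xyz": [0,0,4],"twist": [0,0,0],"jaw": 0.8},{"xyz": [0,0,5],"twist": [0,0,0],"jaw": 0.8},{"xyz": [0,0,5],"twist": [0,0,0],"jaw": 0.8},{"xyz": [0,0,5],"twist": [0,0,0],"jaw": 0.8}]}}

```text
time_s: 8.93
tool_pos: [0.5121, 0.0166, 0.2799]
tool_rot: [-179.9, 0.1, 25.1]
force: [0.7, -0.2, -1.6]
grip_width: 0.0356
grasp_force: 19.9
```

```bash
python3 go.py .513,.018,.113
```

```text
.513,.018,.113 [ 0.14 -0.09  0.29]
```

{"method": "servo_tool", "body": {"plan": [{"xyz": [0,0,0.3],"twist": [0,0,0],"jaw": 0.8},{"xyz": [0,0,0.4],"twist": [0,0,0],"jaw": 0.8},{"xyz": [0,0,0.4],"twist": [0,0,0],"jaw": 0},{"xyz": [0,0,0.4],"twist": [0,0,0],"jaw": 0},{"xyz": [0,0,0.4],"twist": [0,0,0],"jaw": 0},{"xyz": [0,0,0.4],"twist": [0,0,0],"jaw": 0},{"xyz": [0,0,0.4],"twist": [0,0,0],"jaw": 0},{"xyz": [0,0,-2],"twist": [0,0,0],"jaw": 0},{"xyz": [0,0,-6],"twist": [0,0,0],"jaw": 0},{"xyz": [0,0,-7.5],"twist": [0,0,0],"jaw": 0}]}}

```text
time_s: 9.77
tool_pos: [0.5134, 0.0177, 0.36]
tool_rot: [179.9, -0.3, 25.2]
force: [1.6, -0.0, 0.6]
grip_width: 0.0805
grasp_force: 0.0
```

```bash
python3 go.py .559,-.3494,.19 .559,-.3494,.115
```

```text
.559,-.3494,.19 [-11.52  35.15   0.63]
.559,-.3494,.115 [-11.56  35.14   8.13]
```

{"method": "servo_tool", "body": {"plan": [{"xyz": [-11.5,35.2,0],"twist": [0,0,0],"jaw": 0},{"xyz": [-11.5,35.2,0],"twist": [0,0,0],"jaw": 0},{"xyz": [-11.5,35.2,0],"twist": [0,0,0],"jaw": 0},{"xyz": [-11.5,35.2,0],"twist": [0,0,0],"jaw": 0},{"xyz": [-11.5,35.2,0],"twist": [0,0,0],"jaw": 0},{"xyz": [-11.5,35.2,0],"twist": [0,0,0],"jaw": 0},{"xyz": [-11.5,35.2,0],"twist": [0,0,0],"jaw": 0},{"xyz": [-11.5,35.2,0],"twist": [0,0,0],"jaw": 0},{"xyz": [-11.5,35.2,0],"twist": [0,0,0],"jaw": 0},{"xyz": [-11.5,35.2,0],"twist": [0,0,0],"jaw": 0}]}}

```text
time_s: 10.6
tool_pos: [0.5558, -0.36, 0.3547]
tool_rot: [179.7, 0.2, 24.5]
force: [-1.7, -1.0, -0.4]
grip_width: 0.0868
grasp_force: 0.0
```

{"method": "servo_tool", "body": {"plan": [{"xyz": [0,0,0],"twist": [0,0,0],"jaw": 0}]}}

```text
time_s: 10.68
tool_pos: [0.5573, -0.3534, 0.3548]
tool_rot: [-180.0, 0.1, 24.9]
force: [0.2, 0.5, -0.6]
grip_width: 0.087
grasp_force: 0.0
```

```bash
python3 go.py .559,-.3494,.115
```

```text
.559,-.3494,.115 [ 0.33 -0.28  7.58]
```

{"method": "servo_tool", "body": {"plan": [{"xyz": [0.1,0,2],"twist": [0,0,0],"jaw": 0},{"xyz": [0.1,0,5.5],"twist": [0,0,0],"jaw": 0},{"xyz": [0.1,0,7.4],"twist": [0,0,0],"jaw": 0},{"xyz": [0.1,0,7.4],"twist": [0,0,0],"jaw": 0.8},{"xyz": [0.1,0,7.4],"twist": [0,0,0],"jaw": 0.8},{"xyz": [0.1,0,7.4],"twist": [0,0,0],"jaw": 0.8},{"xyz": [0.1,0,7.4],"twist": [0,0,0],"jaw": 0.8},{"xyz": [0.1,0,7.4],"twist": [0,0,0],"jaw": 0.8},{"xyz": [0.1,0,7.4],"twist": [0,0,0],"jaw": 0.8},{"xyz": [0.1,0,7.4],"twist": [0,0,0],"jaw": 0.8}]}}

```text
time_s: 11.52
tool_pos: [0.5594, -0.3498, 0.2828]
tool_rot: [179.9, -0.0, 25.2]
force: [-0.1, 0.0, -1.5]
grip_width: 0.0484
grasp_force: 0.0
```

{"method": "servo_tool", "body": {"plan": [{"xyz": [0,0,0],"twist": [0,0,0],"jaw": 0.8},{"xyz": [0,0,0],"twist": [0,0,0],"jaw": 0.8},{"xyz": [0,0,0],"twist": [0,0,0],"jaw": 0.8},{"xyz": [0,0,0],"twist": [0,0,0],"jaw": 0.8},{"xyz": [0,0,0],"twist": [0,0,0],"jaw": 0.8},{"xyz": [0,0,0],"twist": [0,0,0],"jaw": 0.8},{"xyz": [0,0,-3],"twist": [0,0,0],"jaw": 0.8},{"xyz": [0,0,-6.5],"twist": [0,0,0],"jaw": 0.8},{"xyz": [0,0,-9],"twist": [0,0,0],"jaw": 0.8},{"xyz": [0,0,-9],"twist": [0,0,0],"jaw": 0.8}]}}

```text
time_s: 12.35
tool_pos: [0.5605, -0.35, 0.3781]
tool_rot: [179.6, -0.3, 25.2]
force: [0.4, 0.1, -0.5]
grip_width: 0.0355
grasp_force: 20.0
```

```bash
python3 go.py .454,.032,.205 .454,.032,.113
```

```text
.454,.032,.205 [  6.63 -39.11   0.64]
.454,.032,.113 [  6.58 -39.18   9.84]
```

{"method": "servo_tool", "body": {"plan": [{"xyz": [0.3,-2,0],"twist": [0,0,0],"jaw": 0.8},{"xyz": [0.9,-5,0],"twist": [0,0,0],"jaw": 0.8},{"xyz": [1.4,-8.5,0],"twist": [0,0,0],"jaw": 0.8},{"xyz": [2,-12,0],"twist": [0,0,0],"jaw": 0.8},{"xyz": [2.6,-15.5,0],"twist": [0,0,0],"jaw": 0.8},{"xyz": [3.2,-19,0],"twist": [0,0,0],"jaw": 0.8},{"xyz": [3.8,-22.5,0],"twist": [0,0,0],"jaw": 0.8},{"xyz": [4.4,-26,0],"twist": [0,0,0],"jaw": 0.8},{"xyz": [5,-29.5,0],"twist": [0,0,0],"jaw": 0.8},{"xyz": [5.5,-32,0],"twist": [0,0,0],"jaw": 0.8}]}}

```text
time_s: 13.18
tool_pos: [0.4711, -0.0334, 0.3707]
tool_rot: [-179.9, 0.1, 25.4]
force: [0.5, 0.7, -0.5]
grip_width: 0.0353
grasp_force: 20.0
```

{"method": "servo_tool", "body": {"plan": [{"xyz": [0.4,-2.4,0],"twist": [0,0,0],"jaw": 0.8},{"xyz": [0.9,-5.2,0],"twist": [0,0,0],"jaw": 0.8},{"xyz": [1.2,-7.2,0],"twist": [0,0,0],"jaw": 0.8},{"xyz": [1.2,-7.2,0],"twist": [0,0,0],"jaw": 0.8},{"xyz": [1.2,-7.2,0],"twist": [0,0,0],"jaw": 0.8}]}}

```text
time_s: 13.6
tool_pos: [0.4522, 0.0346, 0.371]
tool_rot: [180.0, 0.1, 25.4]
force: [-0.1, -0.6, -1.4]
grip_width: 0.0355
grasp_force: 20.0
```

```bash
python3 go.py .454,.032,.205 .454,.032,.113
```

```text
.454,.032,.205 [0.05 0.31 0.2 ]
.454,.032,.113 [0.06 0.31 9.4 ]
```

{"method": "servo_tool", "body": {"plan": [{"xyz": [0,0.2,2.5],"twist": [0,0,0],"jaw": 0.8},{"xyz": [0,0.2,5.5],"twist": [0,0,0],"jaw": 0.8},{"xyz": [0,0.2,8],"twist": [0,0,0],"jaw": 0.8},{"xyz": [0,0.2,8.8],"twist": [0,0,0],"jaw": 0.8},{"xyz": [0,0.2,8.8],"twist": [0,0,0],"jaw": 0.8},{"xyz": [0,0.2,8.8],"twist": [0,0,0],"jaw": 0.8}]}}

```text
time_s: 14.1
tool_pos: [0.4541, 0.0311, 0.284]
tool_rot: [-180.0, 0.0, 25.1]
force: [0.8, 0.3, -1.0]
grip_width: 0.0356
grasp_force: 20.0
```

```bash
python3 go.py .454,.032,.114
```

```text
.454,.032,.114 [ 0.03 -0.09  0.6 ]
```

{"method": "servo_tool", "body": {"plan": [{"xyz": [0,0,0.4],"twist": [0,0,0],"jaw": 0.8},{"xyz": [0,0,0.6],"twist": [0,0,0],"jaw": 0.8},{"xyz": [0,0,0.6],"twist": [0,0,0],"jaw": 0},{"xyz": [0,0,0.6],"twist": [0,0,0],"jaw": 0},{"xyz": [0,0,0.6],"twist": [0,0,0],"jaw": 0},{"xyz": [0,0,0.6],"twist": [0,0,0],"jaw": 0},{"xyz": [0,0,0.6],"twist": [0,0,0],"jaw": 0},{"xyz": [0,0,-2],"twist": [0,0,0],"jaw": 0},{"xyz": [0,0,-6],"twist": [0,0,0],"jaw": 0},{"xyz": [0,0,-7.5],"twist": [0,0,0],"jaw": 0}]}}

```text
time_s: 14.93
tool_pos: [0.4547, 0.0321, 0.3629]
tool_rot: [179.9, -0.3, 25.2]
force: [1.0, -0.3, 0.3]
grip_width: 0.0809
grasp_force: 0.0
```

```bash
python3 go.py .5838,-.2798,.19 .5838,-.2798,.057
```

```text
.5838,-.2798,.19 [-1.62 33.72  0.97]
.5838,-.2798,.057 [-1.68 33.69 14.27]
```

{"method": "servo_tool", "body": {"plan": [{"xyz": [-1.6,33.7,0],"twist": [0,0,0],"jaw": 0},{"xyz": [-1.6,33.7,0],"twist": [0,0,0],"jaw": 0},{"xyz": [-1.6,33.7,0],"twist": [0,0,0],"jaw": 0},{"xyz": [-1.6,33.7,0],"twist": [0,0,0],"jaw": 0},{"xyz": [-1.6,33.7,0],"twist": [0,0,0],"jaw": 0},{"xyz": [-1.6,33.7,0],"twist": [0,0,0],"jaw": 0},{"xyz": [-1.6,33.7,0],"twist": [0,0,0],"jaw": 0},{"xyz": [-1.6,33.7,0],"twist": [0,0,0],"jaw": 0},{"xyz": [-1.6,33.7,0],"twist": [0,0,0],"jaw": 0},{"xyz": [-1.6,33.7,0],"twist": [0,0,0],"jaw": 0}]}}

```text
time_s: 15.77
tool_pos: [0.5824, -0.2839, 0.3574]
tool_rot: [-180.0, 0.1, 24.9]
force: [-0.2, 0.7, 0.2]
grip_width: 0.0869
grasp_force: 0.0
```

```bash
python3 go.py .5838,-.2798,.057;python3 - <<'E'
from h import *
rt=env.read_camera("top"); r=env.read_camera("wrist")
cv2.imwrite("pics/top3.png",rt["img"][100:270,170:490,::-1])
b=r["img"][:,:,::-1].copy()
q=proj(r,[.5838,-.2798,.07]);print(q);cv2.drawMarker(b,tuple(int(v) for v in q),(255,255,255),0,12)
m=blob(mask(r,(22,150,60),(35,255,255)));p=np.argwhere(m).mean(0)[::-1];print("stamp knob",m.sum(),p,ray(r,p,.06))
for n,lo,hi in(("red",(0,170,60),(8,255,255)),("blue",(105,150,50),(125,255,255)),("green",(55,120,30),(85,255,255))):
    m=blob(mask(r,lo,hi));p=np.argwhere(m).mean(0)[::-1];print(n,m.sum(),p,ray(r,p,.01))
cv2.imwrite("pics/w3.png",np.vstack([b[:,:],cv2.copyMakeBorder(rt["img"][100:270,170:490,::-1],0,0,0,320,0)]))
E
```

```text
.5838,-.2798,.057 [ 0.32 -0.31 13.64]
[319.12858921 200.47947001]
stamp knob 813 [319.55473555 195.13284133] [ 0.58676125 -0.27890856  0.06      ]
red 1611 [294.43947858 235.33767846] [ 0.51372096 -0.27779323  0.01      ]
blue 2029 [25.45293248 79.7619517 ] [0.55634699 0.06466872 0.01      ]
green 1537 [360.28236825 224.70787248] [ 0.56244408 -0.34749639  0.01      ]
```

View pics/w3.png

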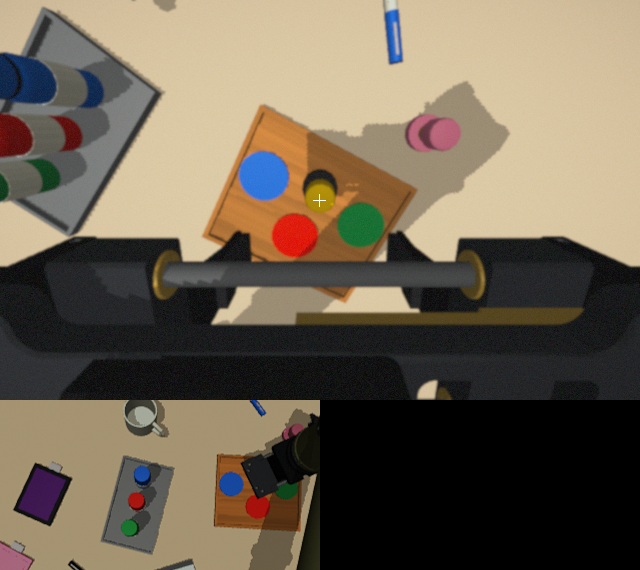

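All three bottles stand in the grey tray. The stamp is undisturbed, with its knob at (320,197) in the wrist view.

{"method": "servo_tool", "body": {"plan": [{"xyz": [0.1,0,3],"twist": [0,0,0],"jaw": 0},{"xyz": [0.1,0,7],"twist": [0,0,0],"jaw": 0},{"xyz": [0.1,0,10],"twist": [0,0,0],"jaw": 0.2},{"xyz": [0.1,0,12],"twist": [0,0,0],"jaw": 0.2},{"xyz": [0.1,0,13],"twist": [0,0,0],"jaw": 0.2},{"xyz": [0.1,0,13],"twist": [0,0,0],"jaw": 0.2}]}}

```text
time_s: 16.37
tool_pos: [0.5828, -0.2774, 0.2267]
tool_rot: [-179.8, 0.1, 25.3]
force: [-0.9, 0.5, 0.4]
grip_width: 0.072
grasp_force: 0.0
```

```bash
python3 go.py .585,-.279,.057
```

```text
.585,-.279,.057 [0.13 0.24 0.57]
```

{"method": "servo_tool", "body": {"plan": [{"xyz": [0.1,0.1,0.5],"twist": [0,0,0],"jaw": 0.2},{"xyz": [0.1,0.1,0.5],"twist": [0,0,0],"jaw": 0.85},{"xyz": [0.1,0.1,0.5],"twist": [0,0,0],"jaw": 0.85},{"xyz": [0.1,0.1,0.5],"twist": [0,0,0],"jaw": 0.85},{"xyz": [0.1,0.1,0.5],"twist": [0,0,0],"jaw": 0.85},{"xyz": [0.1,0.1,0.5],"twist": [0,0,0],"jaw": 0.85},{"xyz": [0.1,0.1,0.5],"twist": [0,0,0],"jaw": 0.85},{"xyz": [0.1,0.1,0.5],"twist": [0,0,0],"jaw": 0.85},{"xyz": [0.1,0.1,0.5],"twist": [0,0,0],"jaw": 0.85},{"xyz": [0.1,0.1,0.5],"twist": [0,0,0],"jaw": 0.85}]}}

```text
time_s: 17.2
tool_pos: [0.585, -0.2802, 0.2239]
tool_rot: [180.0, -0.0, 25.2]
force: [0.2, -0.1, 0.6]
grip_width: 0.0316
grasp_force: 20.0
```

{"method": "servo_tool", "body": {"plan": [{"xyz": [0,0,0],"twist": [0,0,0],"jaw": 0.85},{"xyz": [0,0,0],"twist": [0,0,0],"jaw": 0.85},{"xyz": [0,0,0],"twist": [0,0,0],"jaw": 0.85}]}}

```text
time_s: 17.45
tool_pos: [0.585, -0.2802, 0.2239]
tool_rot: [180.0, -0.0, 25.2]
force: [-0.5, 0.3, 2.6]
grip_width: 0.0313
grasp_force: 20.0
```

```bash
python3 go.py .536,.255,.064 ; python3 - <<'E'
from h import *
print(env.get_obs()["tool_pos"])
E
```

```text
.536,.255,.064 [ 18.35 -50.51  -0.43]
[ 0.58503891 -0.28016271  0.22390774]
```

{"method": "servo_tool", "body": {"plan": [{"xyz": [0,0,-2],"twist": [0,0,0],"jaw": 0.85},{"xyz": [0,0,-5.5],"twist": [0,0,0],"jaw": 0.85},{"xyz": [0,0,-9],"twist": [0,0,0],"jaw": 0.85},{"xyz": [0,0,-12.5],"twist": [0,0,0],"jaw": 0.85},{"xyz": [0,0,-16],"twist": [0,0,0],"jaw": 0.85},{"xyz": [0.7,-2,-17],"twist": [0,0,0],"jaw": 0.85},{"xyz": [1.9,-5.3,-17],"twist": [0,0,0],"jaw": 0.85},{"xyz": [3.1,-8.6,-17],"twist": [0,0,0],"jaw": 0.85},{"xyz": [4.3,-11.9,-17],"twist": [0,0,0],"jaw": 0.85},{"xyz": [5.5,-15.2,-17],"twist": [0,0,0],"jaw": 0.85}]}}

```text
time_s: 18.28
tool_pos: [0.5694, -0.1175, 0.3933]
tool_rot: [-180.0, 0.0, 25.2]
force: [0.7, 0.5, -0.5]
grip_width: 0.0319
grasp_force: 20.0
```

{"method": "servo_tool", "body": {"plan": [{"xyz": [1.2,-3.3,0],"twist": [0,0,0],"jaw": 0.85},{"xyz": [2.4,-6.6,0],"twist": [0,0,0],"jaw": 0.85},{"xyz": [3.6,-9.9,0],"twist": [0,0,0],"jaw": 0.85},{"xyz": [4.8,-13.2,0],"twist": [0,0,0],"jaw": 0.85},{"xyz": [6,-16.5,0],"twist": [0,0,0],"jaw": 0.85},{"xyz": [7.2,-19.8,0],"twist": [0,0,0],"jaw": 0.85},{"xyz": [8.4,-23.1,0],"twist": [0,0,0],"jaw": 0.85},{"xyz": [9.6,-26.4,0],"twist": [0,0,0],"jaw": 0.85},{"xyz": [10.8,-29.7,0],"twist": [0,0,0],"jaw": 0.85},{"xyz": [11.6,-32,0],"twist": [0,0,0],"jaw": 0.85}]}}

```text
time_s: 19.12
tool_pos: [0.5373, 0.2236, 0.3935]
tool_rot: [-179.9, 0.0, 25.4]
force: [-0.3, -0.4, -0.7]
grip_width: 0.0311
grasp_force: 20.0
```

```bash
python3 go.py .536,.255,.066; python3 - <<'E'
from h import *
r=env.read_camera("wrist")
m=blob(mask(r,(120,80,30),(160,255,255))); p=np.argwhere(m)[:,::-1].astype(np.float32)
b=cv2.boxPoints(cv2.minAreaRect(p)); w=np.array([ray(r,q,.012)[:2] for q in b]);print(w,w.mean(0),[np.linalg.norm(w[i]-w[i-1]).round(4) for i in range(4)])
cv2.imwrite("pics/w4.png",r["img"][:,:,::-1])
E
```

```text
.536,.255,.066 [ 1.24 -2.87 16.35]
[[0.50093687 0.31515264]
 [0.60452477 0.27151351]
 [0.57601492 0.19474165]
 [0.46561714 0.23574676]] [0.53677342 0.25428864] [np.float64(0.0869), np.float64(0.1124), np.float64(0.0819), np.float64(0.1178)]
```

View pics/w4.png

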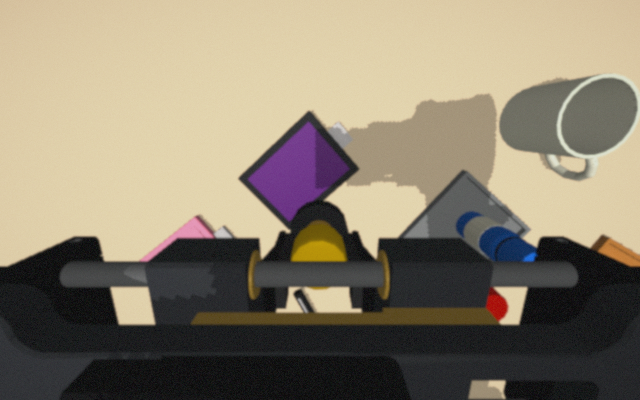

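The stamp is held straight at (318,235) and the violet pad is at (300,170). From here the pad centre measures (0.537, 0.254), which agrees with the first estimate.

{"method": "servo_tool", "body": {"plan": [{"xyz": [1.2,-2.8,0],"twist": [0,0,0],"jaw": 0.85},{"xyz": [1.2,-2.8,2],"twist": [0,0,0],"jaw": 0.85},{"xyz": [1.2,-2.8,5],"twist": [0,0,0],"jaw": 0.85},{"xyz": [1.2,-2.8,8.5],"twist": [0,0,0],"jaw": 0.85},{"xyz": [1.2,-2.8,12],"twist": [0,0,0],"jaw": 0.85},{"xyz": [1.2,-2.8,14.5],"twist": [0,0,0],"jaw": 0.85},{"xyz": [1.2,-2.8,15.7],"twist": [0,0,0],"jaw": 0.85},{"xyz": [1.2,-2.8,15.7],"twist": [0,0,0],"jaw": 0.85},{"xyz": [1.2,-2.8,15.7],"twist": [0,0,0],"jaw": 0.85}]}}

```text
time_s: 19.92
tool_pos: [0.5379, 0.2502, 0.237]
tool_rot: [-180.0, 0.0, 25.2]
force: [-0.2, 0.7, -0.8]
grip_width: 0.0313
grasp_force: 20.0
```

```bash
python3 go.py .536,.2545,.066
```

```text
.536,.2545,.066 [ 0.01 -0.46  0.7 ]
```

{"method": "servo_tool", "body": {"plan": [{"xyz": [0,-0.4,0.3],"twist": [0,0,0],"jaw": 0.85},{"xyz": [0,-0.4,0.6],"twist": [0,0,0],"jaw": 0.85},{"xyz": [0,-0.4,0.7],"twist": [0,0,0],"jaw": 0.85},{"xyz": [0,-0.4,0.7],"twist": [0,0,0],"jaw": 0},{"xyz": [0,-0.4,0.7],"twist": [0,0,0],"jaw": 0},{"xyz": [0,-0.4,0.7],"twist": [0,0,0],"jaw": 0},{"xyz": [0,-0.4,0.7],"twist": [0,0,0],"jaw": 0},{"xyz": [0,-0.4,0.7],"twist": [0,0,0],"jaw": 0},{"xyz": [0,-0.4,0.7],"twist": [0,0,0],"jaw": 0},{"xyz": [0,-0.4,0.7],"twist": [0,0,0],"jaw": 0}]}}

```text
time_s: 20.75
tool_pos: [0.536, 0.2538, 0.2297]
tool_rot: [180.0, 0.0, 25.2]
force: [-0.4, -0.9, -0.4]
grip_width: 0.0701
grasp_force: 0.0
```

{"method": "servo_tool", "body": {"plan": [{"xyz": [0,0,-2],"twist": [0,0,0],"jaw": 0},{"xyz": [0,0,-5],"twist": [0,0,0],"jaw": 0},{"xyz": [0,0,-9],"twist": [0,0,0],"jaw": 0},{"xyz": [0,0,-13],"twist": [0,0,0],"jaw": 0},{"xyz": [-2,2,-13],"twist": [0,0,0],"jaw": 0},{"xyz": [-4,5,-13],"twist": [0,0,0],"jaw": 0},{"xyz": [-6,9,-13],"twist": [0,0,0],"jaw": 0},{"xyz": [-6,9,-13],"twist": [0,0,0],"jaw": 0}]}}

```text
time_s: 21.42
tool_pos: [0.5207, 0.1387, 0.3596]
tool_rot: [179.7, 0.1, 24.6]
force: [0.8, -1.3, -1.1]
grip_width: 0.087
grasp_force: 0.0
```

```bash
python3 go.py .454,.032,.18 .454,.032,.113; python3 - <<'E'
from h import *
r=env.read_camera("top")
m=blob(mask(r,(22,120,50),(35,255,255),(170,150,260,240)));p=np.argwhere(m).mean(0)[::-1];print("knob",m.sum(),p,ray(r,p,.07))
for n,lo,hi in(("red",(0,170,60),(8,255,255)),("blue",(105,150,50),(125,255,255)),("green",(55,120,30),(85,255,255))):
  for box,z in(((380,150,475,235),.01),((265,140,350,260),.12)):
    m=mask(r,lo,hi,box)
    if m.sum()<20: print(n,"none");continue
    m=blob(m);p=np.argwhere(m).mean(0)[::-1];print(n,m.sum(),p.round(1),ray(r,p,z).round(4))
cv2.imwrite("pics/t5.png",cv2.resize(r["img"][100:270,170:490,::-1],None,fx=2,fy=2))
E
```

```text
.454,.032,.18 [-10.5    6.91   1.63]
.454,.032,.113 [-10.49   6.87   8.33]
knob 156 [196.83974359 188.88461538] [0.54127707 0.27428419 0.07      ]
red 476 [427.5 206.2] [ 0.5112 -0.2787  0.01  ]
red 199 [305.8 200.1] [0.514  0.0167 0.12  ]
blue 429 [400.9 183.7] [ 0.5661 -0.2136  0.01  ]
blue 206 [311.5 173.6] [0.5735 0.0049 0.12  ]
green 432 [455.4 186.9] [ 0.5597 -0.3481  0.01  ]
green 216 [299.3 227.5] [0.4533 0.0301 0.12  ]
```

View pics/t5.png

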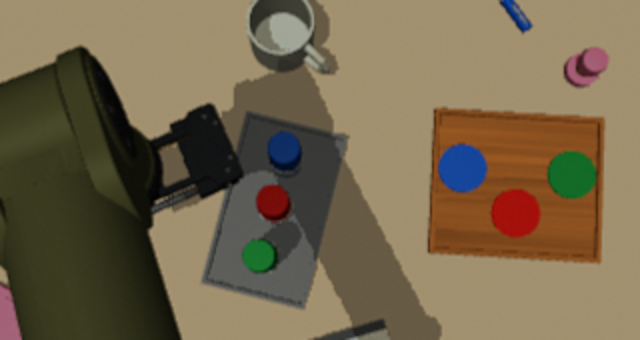

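The bottles are standing in their slots and all three coasters are clear. The arm hides the pad, so I'll check it after moving to green.

{"method": "servo_tool", "body": {"plan": [{"xyz": [-10.5,7,0.5],"twist": [0,0,0],"jaw": 0},{"xyz": [-10.5,7,0.5],"twist": [0,0,0],"jaw": 0},{"xyz": [-10.5,7,0.5],"twist": [0,0,0],"jaw": 0},{"xyz": [-10.5,7,0.5],"twist": [0,0,0],"jaw": 0},{"xyz": [-10.5,7,0.5],"twist": [0,0,0],"jaw": 0},{"xyz": [-10.5,7,0.5],"twist": [0,0,0],"jaw": 0}]}}

```text
time_s: 21.97
tool_pos: [0.455, 0.0397, 0.3551]
tool_rot: [180.0, -0.1, 25.2]
force: [-0.3, 0.8, 0.9]
grip_width: 0.0866
grasp_force: 0.0
```

```bash
python3 go.py .454,.032,.112; python3 - <<'E'
from h import *
r=env.read_camera("top")
m=blob(mask(r,(22,120,50),(35,255,255),(170,150,260,240)));p=np.argwhere(m).mean(0)[::-1];print("knob",m.sum(),p,ray(r,p,.07))
cv2.imwrite("pics/t6.png",cv2.resize(r["img"][140:250,160:360,::-1],None,fx=4,fy=4,interpolation=cv2.INTER_CUBIC))
E
```

```text
.454,.032,.112 [-0.43  0.65  7.91]
knob 138 [205.14492754 191.5       ] [0.53535645 0.25457642 0.07      ]
```

View pics/t6.png

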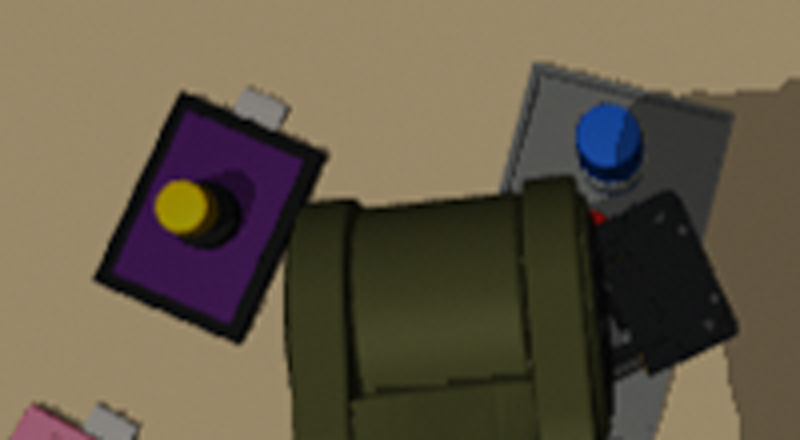

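The stamp stands upright on the middle of the pad, with its knob at crop (185,207), about (0.535, 0.255) m. Next I'll return green.

{"method": "servo_tool", "body": {"plan": [{"xyz": [-0.4,0.6,1],"twist": [0,0,0],"jaw": 0},{"xyz": [-0.4,0.6,2],"twist": [0,0,0],"jaw": 0},{"xyz": [-0.4,0.6,5.5],"twist": [0,0,0],"jaw": 0},{"xyz": [-0.4,0.6,7.6],"twist": [0,0,0],"jaw": 0},{"xyz": [-0.4,0.6,7.7],"twist": [0,0,0],"jaw": 0},{"xyz": [-0.4,0.6,7.7],"twist": [0,0,0],"jaw": 0.8},{"xyz": [-0.4,0.6,7.7],"twist": [0,0,0],"jaw": 0.8},{"xyz": [-0.4,0.6,7.7],"twist": [0,0,0],"jaw": 0.8},{"xyz": [-0.4,0.6,7.7],"twist": [0,0,0],"jaw": 0.8},{"xyz": [-0.4,0.6,7.7],"twist": [0,0,0],"jaw": 0.8}]}}

```text
time_s: 22.85
tool_pos: [0.4542, 0.0318, 0.2788]
tool_rot: [179.9, -0.1, 25.2]
force: [-0.3, 0.3, -0.2]
grip_width: 0.0617
grasp_force: 0.0
```

{"method": "servo_tool", "body": {"plan": [{"xyz": [0,0,0],"twist": [0,0,0],"jaw": 0.8},{"xyz": [0,0,0],"twist": [0,0,0],"jaw": 0.8},{"xyz": [0,0,0],"twist": [0,0,0],"jaw": 0.8},{"xyz": [0,0,0],"twist": [0,0,0],"jaw": 0.8},{"xyz": [0,0,0],"twist": [0,0,0],"jaw": 0.8},{"xyz": [0,0,0],"twist": [0,0,0],"jaw": 0.8},{"xyz": [0,0,0],"twist": [0,0,0],"jaw": 0.8},{"xyz": [0,0,0],"twist": [0,0,0],"jaw": 0.8}]}}

```text
time_s: 23.52
tool_pos: [0.4539, 0.0316, 0.2779]
tool_rot: [180.0, -0.0, 25.2]
force: [-0.4, -1.0, 1.5]
grip_width: 0.0357
grasp_force: 20.0
```

```bash
python3 go.py .5605,-.348,.165; python3 - <<'E'
from h import *
print(env.get_obs()["tool_pos"])
E
```

```text
.5605,-.348,.165 [-6.51 38.89 -5.1 ]
[0.45385408 0.03158455 0.27786188]
```

{"method": "servo_tool", "body": {"plan": [{"xyz": [0,0,-2],"twist": [0,0,0],"jaw": 0.8},{"xyz": [0,0,-5],"twist": [0,0,0],"jaw": 0.8},{"xyz": [-0.3,2,-5],"twist": [0,0,0],"jaw": 0.8},{"xyz": [-0.9,5.5,-5],"twist": [0,0,0],"jaw": 0.8},{"xyz": [-1.5,9,-5],"twist": [0,0,0],"jaw": 0.8},{"xyz": [-2.1,12.5,-5],"twist": [0,0,0],"jaw": 0.8},{"xyz": [-2.7,16,-5],"twist": [0,0,0],"jaw": 0.8},{"xyz": [-3.3,19.5,-5],"twist": [0,0,0],"jaw": 0.8},{"xyz": [-3.9,23,-5],"twist": [0,0,0],"jaw": 0.8},{"xyz": [-4.5,26.5,-5],"twist": [0,0,0],"jaw": 0.8}]}}

```text
time_s: 24.35
tool_pos: [0.5258, -0.2288, 0.327]
tool_rot: [-179.9, 0.0, 25.2]
force: [0.8, -0.1, -2.1]
grip_width: 0.0354
grasp_force: 20.0
```

{"method": "servo_tool", "body": {"plan": [{"xyz": [-0.5,3.3,0],"twist": [0,0,0],"jaw": 0.8},{"xyz": [-1.1,6.6,0],"twist": [0,0,0],"jaw": 0.8},{"xyz": [-1.6,9.6,0],"twist": [0,0,0],"jaw": 0.8},{"xyz": [-2,11.8,0],"twist": [0,0,0],"jaw": 0.8},{"xyz": [-2,12.4,0],"twist": [0,0,0],"jaw": 0.8},{"xyz": [-2,12.4,0],"twist": [0,0,0],"jaw": 0.8},{"xyz": [-2,12.4,2],"twist": [0,0,0],"jaw": 0.8},{"xyz": [-2,12.4,3.5],"twist": [0,0,0],"jaw": 0.8},{"xyz": [-2,12.4,3.8],"twist": [0,0,0],"jaw": 0.8},{"xyz": [-2,12.4,3.8],"twist": [0,0,0],"jaw": 0.8}]}}

```text
time_s: 25.18
tool_pos: [0.5602, -0.3459, 0.2882]
tool_rot: [-179.8, 0.1, 25.3]
force: [0.1, 0.8, -1.3]
grip_width: 0.0355
grasp_force: 20.0
```

```bash
python3 go.py .5605,-.348,.119
```

```text
.5605,-.348,.119 [-0.07  0.2   0.51]
```

{"method": "servo_tool", "body": {"plan": [{"xyz": [0,0.1,0.3],"twist": [0,0,0],"jaw": 0.8},{"xyz": [0,0.1,0.5],"twist": [0,0,0],"jaw": 0.8},{"xyz": [0,0.1,0.5],"twist": [0,0,0],"jaw": 0},{"xyz": [0,0.1,0.5],"twist": [0,0,0],"jaw": 0},{"xyz": [0,0.1,0.5],"twist": [0,0,0],"jaw": 0},{"xyz": [0,0.1,0.5],"twist": [0,0,0],"jaw": 0},{"xyz": [0,0.1,0.5],"twist": [0,0,0],"jaw": 0},{"xyz": [0,0.1,-2],"twist": [0,0,0],"jaw": 0},{"xyz": [0,0.1,-6],"twist": [0,0,0],"jaw": 0},{"xyz": [0,0.1,-7.5],"twist": [0,0,0],"jaw": 0}]}}

```text
time_s: 26.02
tool_pos: [0.5618, -0.3492, 0.3698]
tool_rot: [179.7, -0.2, 25.2]
force: [1.4, -0.1, 0.6]
grip_width: 0.0803
grasp_force: 0.0
```

```bash
python3 go.py .513,.0175,.19 .513,.0175,.112
```

```text
.513,.0175,.19 [ 11.19 -35.26   1.44]
.513,.0175,.112 [ 11.16 -35.3    9.24]
```

{"method": "servo_tool", "body": {"plan": [{"xyz": [11.2,-35.3,0.5],"twist": [0,0,0],"jaw": 0},{"xyz": [11.2,-35.3,0.5],"twist": [0,0,0],"jaw": 0},{"xyz": [11.2,-35.3,0.5],"twist": [0,0,0],"jaw": 0},{"xyz": [11.2,-35.3,0.5],"twist": [0,0,0],"jaw": 0},{"xyz": [11.2,-35.3,0.5],"twist": [0,0,0],"jaw": 0},{"xyz": [11.2,-35.3,0.5],"twist": [0,0,0],"jaw": 0},{"xyz": [11.2,-35.3,0.5],"twist": [0,0,0],"jaw": 0},{"xyz": [11.2,-35.3,0.5],"twist": [0,0,0],"jaw": 0},{"xyz": [11.2,-35.3,0.5],"twist": [0,0,0],"jaw": 0},{"xyz": [11.2,-35.3,0.5],"twist": [0,0,0],"jaw": 0}]}}

```text
time_s: 26.85
tool_pos: [0.5106, 0.0274, 0.3605]
tool_rot: [-179.8, -0.1, 25.9]
force: [-0.8, 1.1, 1.0]
grip_width: 0.0872
grasp_force: 0.0
```

{"method": "servo_tool", "body": {"plan": [{"xyz": [0,0,0],"twist": [0,0,0],"jaw": 0},{"xyz": [0,0,0],"twist": [0,0,0],"jaw": 0}]}}

```text
time_s: 27.02
tool_pos: [0.5121, 0.0178, 0.36]
tool_rot: [179.9, -0.0, 25.2]
force: [-0.1, -1.1, 0.5]
grip_width: 0.0868
grasp_force: 0.0
```

```bash
python3 go.py .513,.0175,.113; python3 - <<'E'
from h import *
r=env.read_camera("top")
m=blob(mask(r,(55,120,30),(85,255,255),(440,150,500,230)));p=np.argwhere(m).mean(0)[::-1];print(m.sum(),p)
cv2.imwrite("pics/t7.png",cv2.resize(r["img"][145:240,370:495,::-1],None,fx=6,fy=6,interpolation=cv2.INTER_CUBIC))
E
```

```text
.513,.0175,.113 [0.07 0.05 8.3 ]
494 [462.1194332  184.70040486]
```

View pics/t7.png

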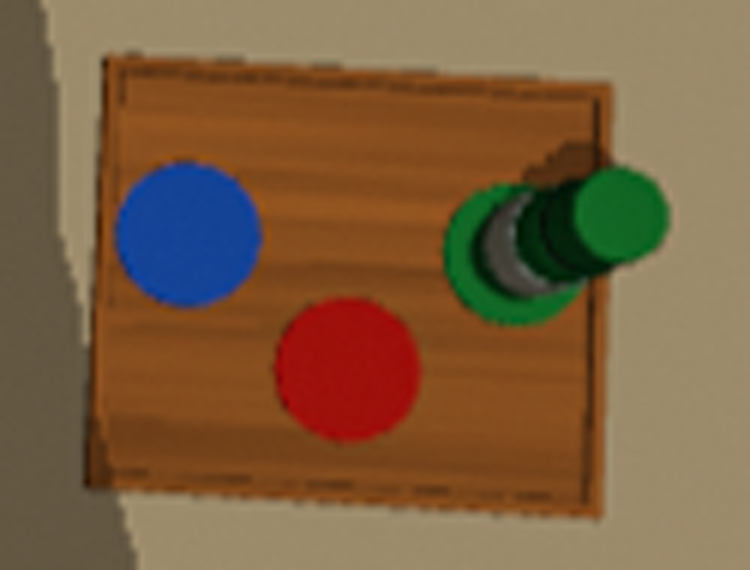

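Green stands on its coaster with the cap at crop (622,215), within about 2 mm of where it started (626,221). Red next.

{"method": "servo_tool", "body": {"plan": [{"xyz": [0.1,0,2],"twist": [0,0,0],"jaw": 0},{"xyz": [0.1,0,6],"twist": [0,0,0],"jaw": 0},{"xyz": [0.1,0,8.2],"twist": [0,0,0],"jaw": 0},{"xyz": [0.1,0,8.2],"twist": [0,0,0],"jaw": 0},{"xyz": [0.1,0,8.2],"twist": [0,0,0],"jaw": 0.8},{"xyz": [0.1,0,8.2],"twist": [0,0,0],"jaw": 0.8},{"xyz": [0.1,0,8.2],"twist": [0,0,0],"jaw": 0.8},{"xyz": [0.1,0,8.2],"twist": [0,0,0],"jaw": 0.8},{"xyz": [0.1,0,8.2],"twist": [0,0,0],"jaw": 0.8},{"xyz": [0.1,0,8.2],"twist": [0,0,0],"jaw": 0.8}]}}

```text
time_s: 27.9
tool_pos: [0.5132, 0.0187, 0.2786]
tool_rot: [179.9, -0.1, 25.2]
force: [0.1, -0.1, 1.0]
grip_width: 0.0548
grasp_force: 0.0
```

{"method": "servo_tool", "body": {"plan": [{"xyz": [0,0,0],"twist": [0,0,0],"jaw": 0.8},{"xyz": [0,0,0],"twist": [0,0,0],"jaw": 0.8},{"xyz": [0,0,0],"twist": [0,0,0],"jaw": 0.8},{"xyz": [0,0,0],"twist": [0,0,0],"jaw": 0.8},{"xyz": [0,0,0],"twist": [0,0,0],"jaw": 0.8},{"xyz": [0,0,0],"twist": [0,0,0],"jaw": 0.8},{"xyz": [0,0,0],"twist": [0,0,0],"jaw": 0.8}]}}

```text
time_s: 28.48
tool_pos: [0.513, 0.0186, 0.2778]
tool_rot: [180.0, -0.0, 25.2]
force: [0.8, -0.9, 0.9]
grip_width: 0.0354
grasp_force: 19.9
```

```bash
python3 go.py .512,-.278,.165
```

```text
.512,-.278,.165 [-12.72  26.79  -5.11]
```

{"method": "servo_tool", "body": {"plan": [{"xyz": [0,0,-2],"twist": [0,0,0],"jaw": 0.8},{"xyz": [0,0,-5],"twist": [0,0,0],"jaw": 0.8},{"xyz": [-1,2,-5],"twist": [0,0,0],"jaw": 0.8},{"xyz": [-2.5,5.3,-5],"twist": [0,0,0],"jaw": 0.8},{"xyz": [-4,8.5,-5],"twist": [0,0,0],"jaw": 0.8},{"xyz": [-5.5,11.7,-5],"twist": [0,0,0],"jaw": 0.8},{"xyz": [-7,14.9,-5],"twist": [0,0,0],"jaw": 0.8},{"xyz": [-8.5,18,-5],"twist": [0,0,0],"jaw": 0.8},{"xyz": [-10,21,-5],"twist": [0,0,0],"jaw": 0.8},{"xyz": [-11.2,23.6,-5],"twist": [0,0,0],"jaw": 0.8}]}}

```text
time_s: 29.32
tool_pos: [0.5111, -0.2451, 0.327]
tool_rot: [-180.0, 0.1, 25.1]
force: [0.5, 0.8, -1.4]
grip_width: 0.0353
grasp_force: 19.9
```

{"method": "servo_tool", "body": {"plan": [{"xyz": [-1,2,0],"twist": [0,0,0],"jaw": 0.8},{"xyz": [-1.5,3.2,0],"twist": [0,0,0],"jaw": 0.8},{"xyz": [-1.5,3.2,0],"twist": [0,0,0],"jaw": 0.8},{"xyz": [-1.5,3.2,2],"twist": [0,0,0],"jaw": 0.8},{"xyz": [-1.5,3.2,3.5],"twist": [0,0,0],"jaw": 0.8},{"xyz": [-1.5,3.2,3.8],"twist": [0,0,0],"jaw": 0.8},{"xyz": [-1.5,3.2,3.8],"twist": [0,0,0],"jaw": 0.8}]}}

```text
time_s: 29.9
tool_pos: [0.512, -0.2758, 0.2883]
tool_rot: [-179.8, 0.1, 25.3]
force: [-1.0, -0.2, -0.9]
grip_width: 0.0358
grasp_force: 19.8
```

```bash
python3 go.py .512,-.278,.119
```

```text
.512,-.278,.119 [-0.09  0.2   0.53]
```

{"method": "servo_tool", "body": {"plan": [{"xyz": [0,0.1,0.3],"twist": [0,0,0],"jaw": 0.8},{"xyz": [0,0.1,0.5],"twist": [0,0,0],"jaw": 0.8},{"xyz": [0,0.1,0.5],"twist": [0,0,0],"jaw": 0},{"xyz": [0,0.1,0.5],"twist": [0,0,0],"jaw": 0},{"xyz": [0,0.1,0.5],"twist": [0,0,0],"jaw": 0},{"xyz": [0,0.1,0.5],"twist": [0,0,0],"jaw": 0},{"xyz": [0,0.1,0.5],"twist": [0,0,0],"jaw": 0},{"xyz": [0,0.1,-2],"twist": [0,0,0],"jaw": 0},{"xyz": [0,0.1,-6],"twist": [0,0,0],"jaw": 0},{"xyz": [0,0.1,-7.5],"twist": [0,0,0],"jaw": 0}]}}

```text
time_s: 30.73
tool_pos: [0.5134, -0.2791, 0.3695]
tool_rot: [179.7, -0.2, 25.2]
force: [0.6, -1.0, 0.7]
grip_width: 0.0809
grasp_force: 0.0
```

```bash
python3 go.py .572,.004,.19
```

```text
.572,.004,.19 [ 17.35 -23.13   1.51]
```

{"method": "servo_tool", "body": {"plan": [{"xyz": [17.4,-23.1,0.5],"twist": [0,0,0],"jaw": 0},{"xyz": [17.4,-23.1,0.5],"twist": [0,0,0],"jaw": 0},{"xyz": [17.4,-23.1,0.5],"twist": [0,0,0],"jaw": 0},{"xyz": [17.4,-23.1,0.5],"twist": [0,0,0],"jaw": 0},{"xyz": [17.4,-23.1,0.5],"twist": [0,0,0],"jaw": 0},{"xyz": [17.4,-23.1,0.5],"twist": [0,0,0],"jaw": 0},{"xyz": [17.4,-23.1,0.5],"twist": [0,0,0],"jaw": 0},{"xyz": [17.4,-23.1,0.5],"twist": [0,0,0],"jaw": 0},{"xyz": [17.4,-23.1,0.5],"twist": [0,0,0],"jaw": 0},{"xyz": [17.4,-23.1,0.5],"twist": [0,0,0],"jaw": 0}]}}

```text
time_s: 31.57
tool_pos: [0.5716, 0.0038, 0.3597]
tool_rot: [180.0, 0.0, 25.2]
force: [0.8, -0.7, 0.5]
grip_width: 0.0871
grasp_force: 0.0
```

```bash
python3 go.py .572,.004,.113
```

```text
.572,.004,.113 [ 0.05 -0.01  8.27]
```

{"method": "servo_tool", "body": {"plan": [{"xyz": [0,0,2],"twist": [0,0,0],"jaw": 0},{"xyz": [0,0,6],"twist": [0,0,0],"jaw": 0},{"xyz": [0,0,8.2],"twist": [0,0,0],"jaw": 0},{"xyz": [0,0,8.2],"twist": [0,0,0],"jaw": 0},{"xyz": [0,0,8.2],"twist": [0,0,0],"jaw": 0.8},{"xyz": [0,0,8.2],"twist": [0,0,0],"jaw": 0.8},{"xyz": [0,0,8.2],"twist": [0,0,0],"jaw": 0.8},{"xyz": [0,0,8.2],"twist": [0,0,0],"jaw": 0.8},{"xyz": [0,0,8.2],"twist": [0,0,0],"jaw": 0.8},{"xyz": [0,0,8.2],"twist": [0,0,0],"jaw": 0.8}]}}

```text
time_s: 32.4
tool_pos: [0.5719, 0.0043, 0.2787]
tool_rot: [179.9, -0.1, 25.2]
force: [0.4, -0.3, 0.5]
grip_width: 0.055
grasp_force: 0.0
```

{"method": "servo_tool", "body": {"plan": [{"xyz": [0,0,0],"twist": [0,0,0],"jaw": 0.8},{"xyz": [0,0,0],"twist": [0,0,0],"jaw": 0.8},{"xyz": [0,0,0],"twist": [0,0,0],"jaw": 0.8},{"xyz": [0,0,0],"twist": [0,0,0],"jaw": 0.8},{"xyz": [0,0,0],"twist": [0,0,0],"jaw": 0.8},{"xyz": [0,0,0],"twist": [0,0,0],"jaw": 0.8},{"xyz": [0,0,0],"twist": [0,0,0],"jaw": 0.8}]}}

```text
time_s: 32.98
tool_pos: [0.5717, 0.0042, 0.2778]
tool_rot: [180.0, -0.0, 25.2]
force: [-0.3, 0.5, 1.0]
grip_width: 0.0353
grasp_force: 20.0
```

```bash
python3 go.py .5663,-.2136,.165
```

```text
.5663,-.2136,.165 [-9.76 19.48 -5.12]
```

{"method": "servo_tool", "body": {"plan": [{"xyz": [0,0,-2],"twist": [0,0,0],"jaw": 0.8},{"xyz": [0,0,-5],"twist": [0,0,0],"jaw": 0.8},{"xyz": [-1,2,-5],"twist": [0,0,0],"jaw": 0.8},{"xyz": [-2.6,5.2,-5],"twist": [0,0,0],"jaw": 0.8},{"xyz": [-4.2,8.4,-5],"twist": [0,0,0],"jaw": 0.8},{"xyz": [-5.8,11.6,-5],"twist": [0,0,0],"jaw": 0.8},{"xyz": [-7.4,14.8,-5],"twist": [0,0,0],"jaw": 0.8},{"xyz": [-8.8,17.6,-5],"twist": [0,0,0],"jaw": 0.8},{"xyz": [-9.7,19.3,-5],"twist": [0,0,0],"jaw": 0.8},{"xyz": [-9.7,19.4,-5],"twist": [0,0,0],"jaw": 0.8}]}}

```text
time_s: 33.82
tool_pos: [0.5648, -0.219, 0.3268]
tool_rot: [179.9, 0.2, 24.7]
force: [-1.0, -1.1, -1.0]
grip_width: 0.0354
grasp_force: 20.0
```

{"method": "servo_tool", "body": {"plan": [{"xyz": [0,0,2],"twist": [0,0,0],"jaw": 0.8},{"xyz": [0,0,3.5],"twist": [0,0,0],"jaw": 0.8},{"xyz": [0,0,3.8],"twist": [0,0,0],"jaw": 0.8},{"xyz": [0,0,3.8],"twist": [0,0,0],"jaw": 0.8}]}}

```text
time_s: 34.15
tool_pos: [0.5659, -0.2117, 0.2881]
tool_rot: [-179.8, 0.1, 25.3]
force: [0.4, 0.4, -1.2]
grip_width: 0.0353
grasp_force: 20.0
```

```bash
python3 go.py .5663,-.2136,.119
```

```text
.5663,-.2136,.119 [-0.05  0.2   0.51]
```

{"method": "servo_tool", "body": {"plan": [{"xyz": [0,0.1,0.3],"twist": [0,0,0],"jaw": 0.8},{"xyz": [0,0.1,0.5],"twist": [0,0,0],"jaw": 0.8},{"xyz": [0,0.1,0.5],"twist": [0,0,0],"jaw": 0},{"xyz": [0,0.1,0.5],"twist": [0,0,0],"jaw": 0},{"xyz": [0,0.1,0.5],"twist": [0,0,0],"jaw": 0},{"xyz": [0,0.1,0.5],"twist": [0,0,0],"jaw": 0},{"xyz": [0,0.1,0.5],"twist": [0,0,0],"jaw": 0},{"xyz": [0,0.1,-2],"twist": [0,0,0],"jaw": 0},{"xyz": [0,0.1,-6],"twist": [0,0,0],"jaw": 0},{"xyz": [0,0.1,-10],"twist": [0,0,0],"jaw": 0}]}}

```text
time_s: 34.98
tool_pos: [0.5663, -0.2133, 0.3897]
tool_rot: [-179.9, 0.1, 25.2]
force: [0.6, -0.8, 1.2]
grip_width: 0.0804
grasp_force: 0.0
```

{"method": "servo_tool", "body": {"plan": [{"xyz": [6,-13,-2],"twist": [0,0,0],"jaw": 0},{"xyz": [6,-13,-2],"twist": [0,0,0],"jaw": 0},{"xyz": [6,-13,-2],"twist": [0,0,0],"jaw": 0},{"xyz": [6,-13,-2],"twist": [0,0,0],"jaw": 0},{"xyz": [6,-13,-2],"twist": [0,0,0],"jaw": 0},{"xyz": [6,-13,-2],"twist": [0,0,0],"jaw": 0},{"xyz": [6,-13,-2],"twist": [0,0,0],"jaw": 0},{"xyz": [6,-13,-2],"twist": [0,0,0],"jaw": 0}]}}

```text
time_s: 35.65
tool_pos: [0.5657, -0.0723, 0.4094]
tool_rot: [180.0, 0.1, 25.0]
force: [0.6, -0.3, 0.1]
grip_width: 0.0871
grasp_force: 0.0
```

```bash
python3 - <<'E'
from h import *
r=env.read_camera("top")
cv2.imwrite("pics/t8.png",np.vstack([cv2.resize(r["img"][145:240,370:495,::-1],(625,475),interpolation=cv2.INTER_CUBIC),cv2.resize(r["img"][155:235,160:290,::-1],(203,125))[:, :].copy() if 0 else cv2.copyMakeBorder(r["img"][155:235,160:290,::-1],0,0,0,495,0)]))
m=blob(mask(r,(22,120,50),(35,255,255),(170,150,260,240)));p=np.argwhere(m).mean(0)[::-1];print("knob",p,ray(r,p,.07))
print(env.get_obs()["time_s"])
E
```

```text
knob [205.26428571 191.52142857] [0.53530938 0.25429487 0.07      ]
35.7
```

View pics/t8.png

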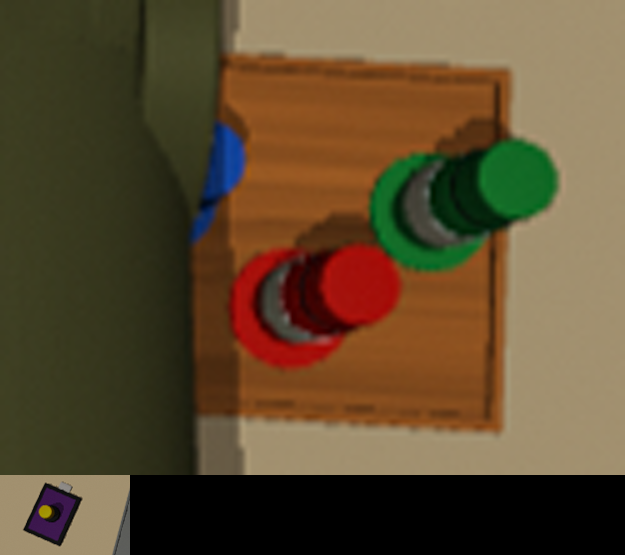

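The red and green caps match their starting positions within about 2 mm. The visible edge of the blue cap fits a standing bottle, and the stamp is at the pad centre. Handing in.

```bash
python3 -c "
from cell import env
print(env.sign_off())"
```

```text
the job is handed in; nothing more can be done
None
```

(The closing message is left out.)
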